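# Charge the pigment mill jar with grinding balls

## Robot

A 6-joint arm with a two-finger parallel gripper is mounted at the origin on the work surface. World frame = base frame: x ahead of the robot, y to its left, z up, the work surface at z = 0. Lengths are in mm, angles in rad, forces in N, time in s.
With the tool pointing down it reaches from about 275 to 1000 mm from the base axis. Payload 8.4 kg.
Tool frame: the origin (TCP) lies between the finger pads; the fingertips stand 17 mm ahead of it and the grasp point (between the pads) lies 2 mm behind it (r.tcp_to_tips is the distance from the TCP to the fingertips, in mm); z points along the fingers, y is the line along which they close (so a half turn about z gives the same grasp; the last joint's range is limited). The gripper opens to 85 mm and grips with 20 to 120 N. Pads are 22 mm wide; open, the fingers measure 114 mm over their backs; the gripper's body (76 mm by 85 mm) begins 54 mm behind the grasp point. The pads swing forward as they close: fully open they stand 13 mm farther back than shut.
Start: joints at [1.341, 0.353, 1.633, -0, 1.155, -0.002], TCP at [141.145, 608.856, 248.281] pointing down, gripper open.
Joint ranges: [-2.63, 2.63], [-0.92, 2.1], [0.06, 2.66], [-1.3, 4.44], [0, 2.69], [-3.02, 3.02]. Speed limits (rad/s): [2.22, 2.22, 2.79, 3.14, 3.14, 3.14].

## Interface

Orientations are given as [roll, pitch, yaw] about the fixed x, y, z axes, in that order (R = Rz(yaw) Ry(pitch) Rx(roll)).
In Python, from rig import r gives the robot as it stands. The module is installed in compiled form; this text tells all that it offers.
- The arm moves only by the tool apply_moves, never from a script. Its argument "series" is text: rows parted by semicolons, each of 7 numbers parted by spaces: the shift along the tool's x, y, z in cm, then the turn, a rotation vector about the tool's x, y, z in rad, then the gripper's target within -1 to 1 (shut at 1, half-way at 0, fully open at -1). In form: tx ty tz rx ry rz fingers; .... A call has exactly 10 rows; each row shifts and turns the commanded pose from where the row before left it, along the tool's axes as they then stand; what a row does not reach is not made up. A row lasts 1/12 s, in which the tool goes at most 41.7 mm and 7.16 degrees, less where a joint would pass 70% of its speed; a pose out of reach is approached as far as the arm can. A call with a gripper value outside its range is refused whole. The fingers move at their own pace and stop on an object; "squeeze" is the grip in N (left out, the last holds). Time passes only in rows, so rows that do not move let the fingers close, or fill a call up. It gives the time, the measured TCP pose, the force and the opening at its end, in the units of the state.
- r.sense(): the state, without advancing time (a new reading comes with each control period).
- r.grab_frame(name): name is "scene" or "top"; returns the picture (480x640x3 uint8, blue, green, red); there is no depth.
- r.camera_info(name): a dict with "K" (3x3 intrinsics, pixels), "extrinsics" (4x4, takes a point from camera to world coordinates). Camera axes: x right, y down, z forward; pixel columns grow to the right and rows downward; lengths in mm; the calibration is good to about 2 mm. A picture is of the moment at which its call begins. camera_info takes no time and is no camera call.
- r.sign_off(): hands the job in, once; it reports no verdict.
The state is a dict: "clock": time; "qpos": joint angles; "qvel": joint speeds; "joint_efforts": joint torques, N m; "eef_pos": TCP position; "tcp_rot": TCP orientation; "contact_force": force on the tool from outside, world axes, zero at the start; "wrist_torque": the same for the moment, N m; "opening": opening from 0.0 (shut) to 1.0 (fully open).
Only numpy, scipy, OpenCV 4.12 (cv2) and the standard library are available. Lean on these libraries where they do the work, as an engineer would, in place of code of your own. Each camera call takes 0.05 s, during which the arm holds its last target. There are 200 camera calls.

## Task

Use the steel scoop to scoop ceramic grinding balls out of the grey tray and tip at least four of the six into the open porcelain mill jar; any left over stay in the tray and none may be spilled. Then lay the scoop back upright on its cork mat. Only the scoop may touch the balls, never the gripper; do not drop them from high up, do not shove the jar, and leave everything else on the table alone.

Things in the scene. Friction and masses are not known exactly. Their poses are not given: they have to be found in the camera images.
- scoop: flat-bottomed steel hand scoop, 0.22 kg. Origin: centre of the bucket's underside; x out of its open mouth, z up. Bucket 80 mm long (x -40 to 40), 76 wide; floor 2 thick, walls 3; back and sides 36 high as far as x 0, sides 26 high from there to x 20, floor bare beyond, front open
- scoop_grip (a point): middle of the scoop's straight level wooden handle, at (-90, 0, 85) mm in the scoop's frame, axes as the scoop's. The handle runs backwards from a thin riser behind the bucket: x -152 to -48 mm, 18 wide (y), 22 high (z 74 to 96)
- scoop_lip (a point): middle of the scoop's front edge at its underside, at (40, 0, 0) mm in the scoop's frame; axes as the scoop's
- tray: open grey plastic tray fixed to the table, 260 mm long (x) x 98 wide (y) x 42 high, walls and floor 5 thick (inside 88 wide). Origin: centre of its underside. Flat inner floor from x -125 to 94 mm; there the +x end slopes up at 50 degrees to the rim at x 125. At the start the balls lie in the +x half, the -x end is empty
- jar: Open pale porcelain mill jar standing loose on the table, 1.4 kg, round, 116 mm outer diameter, 90 mm high, wall and floor 6 mm thick (mouth 104 mm). Origin: centre of its underside, z up.
- jar_mid (a point): point on the jar's axis, 40 mm above its underside
- mat: Flat cork mat fixed to the table, 240 mm (x) x 110 mm (y) x 5 mm thick, where the scoop lies at the start. Origin: centre of its underside.
- mat_spot (a point): point on top of the mat, 50 mm from its centre along its +x, where the middle of the scoop's bucket belongs; axes as the mat's
- tape: bystander: roll of paper tape lying flat, 100 mm across, 25 mm high; origin at the centre of its underside
- knife: bystander: palette knife (spatula) lying flat on the table; origin at the middle of its underside, x along it
- sponge: bystander: brown sponge block 70 x 110 x 40 mm; origin at the centre of its underside
- medium: bystander: amber bottle 56 mm across, 140 mm high; origin at the centre of its underside
- pigment: bystander: squat lidded glass jar 68 mm across, 70 mm high; origin at the centre of its underside
- brushes: bystander: dark metal pot 84 mm across, 100 mm high, with brushes to 240 mm; origin at the centre of its underside
- ball0: white glazed ceramic grinding ball, 24 mm diameter, 26 g, slippery, rolls freely; origin at its centre
- ball1: white glazed ceramic grinding ball, 24 mm diameter, 26 g, slippery, rolls freely; origin at its centre
- ball2: white glazed ceramic grinding ball, 24 mm diameter, 26 g, slippery, rolls freely; origin at its centre
- ball3: white glazed ceramic grinding ball, 24 mm diameter, 26 g, slippery, rolls freely; origin at its centre
- ball4: white glazed ceramic grinding ball, 24 mm diameter, 26 g, slippery, rolls freely; origin at its centre
- ball5: white glazed ceramic grinding ball, 24 mm diameter, 26 g, slippery, rolls freely; origin at its centre

How it is judged:
By the outcome, as a careful person would: the job done as asked, in the order asked, and still so for the second after the job is handed in, with the robot touching nothing.
It also fails if it takes over 69 s, if anything falls off the work surface, if the arm or the gripper's body presses on something with over 40 N, if the wrist force passes 120 N, or if a joint passes its speed limit or range.

## Working session

There is one attempt and no reset: what is moved stays moved. The work goes in short steps, Python scripts to look and compute and a tool call to move; the robot and the scene stay as the last step left them, time stands still between calls to the robot, and variables do not carry over. Pictures are saved under pics/ and viewed, on a budget of 10 in all, crops included, one or two more only if the job needs it, and the job is handed in when it is done.

Besides the shell and the picture viewer there is one more tool, called after ">>>" as name(argument=value, ...) on one line, values as JSON. apply_moves: Moves the arm, as the interface text tells. Its arguments: {"type":"object","properties":{"series":{"type":"string"},"squeeze":{"type":"number"}},"required":["series"]}

```bash
mkdir -p pics; python3 - <<'E'
from rig import r
import cv2
for n in("scene","top"):
    cv2.imwrite(f"pics/{n}0.png",r.grab_frame(n)); c=r.camera_info(n); print(n,c["K"].round(1).tolist(),c["extrinsics"].round(3).tolist())
print(r.sense())
E
```

```text
scene [[532.6, 0.0, 324.6], [0.0, 532.6, 236.9], [0.0, 0.0, 1.0]] [[-0.296, 0.553, -0.779, 1504.866], [0.955, 0.192, -0.226, 260.268], [0.024, -0.811, -0.585, 804.073], [0.0, 0.0, 0.0, 1.0]]
top [[510.2, 0.0, 320.9], [0.0, 510.2, 239.1], [0.0, 0.0, 1.0]] [[-0.025, -0.997, 0.074, 512.266], [-1.0, 0.024, -0.013, -9.563], [0.011, -0.074, -0.997, 1042.701], [0.0, 0.0, 0.0, 1.0]]
{'clock': 0.1, 'qpos': array([ 1.34056623e+00,  3.53580491e-01,  1.63406768e+00, -3.85711065e-06,
        1.15521204e+00, -2.38351301e-03]), 'qvel': array([ 0.00191368, -0.00192615, -0.00273178,  0.00125507,  0.00060559,
       -0.00096693]), 'joint_efforts': array([ 3.37124893e-04, -6.06356764e+01, -3.42823648e+01, -1.68604066e-05,
        3.97801588e-03, -1.39580217e-05]), 'eef_pos': array([141.07158895, 608.44508259, 247.63235901]), 'tcp_rot': array([-3.14032509e+00,  5.05579178e-07,  2.91374763e+00]), 'contact_force': array([ 0.79908539, -0.39912596, -0.44343714]), 'wrist_torque': array([-0.03869217,  0.04441122, -0.02746155]), 'opening': 1.000649763617944}
```

View pics/top0.png

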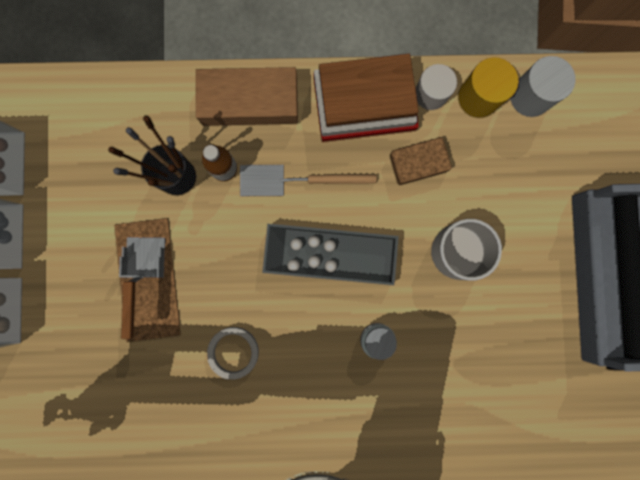

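View pics/scene0.png

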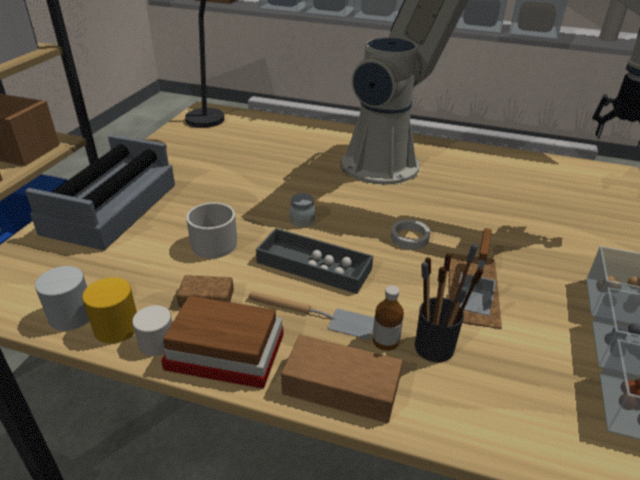

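The top view shows the mat and scoop at about (147,280), the tray at (331,254) with its balls at the left (+y) end, and the jar at (467,250). The scene view agrees. I'll enlarge the relevant parts.

```bash
python3 - <<'E'
import cv2,numpy as np
im=cv2.imread("pics/top0.png")
a=cv2.resize(im[210:350,105:195],None,fx=4,fy=4,interpolation=3)
b=cv2.resize(im[215:295,255:405],None,fx=2.9,fy=2.9,interpolation=3)
c=cv2.resize(im[210:290,425:510],None,fx=4,fy=4,interpolation=3)
o=np.zeros((600,800,3),np.uint8); o[:560,:360]=a; o[:232,362:797]=b; o[240:560,362:702]=c
cv2.imwrite("pics/crop1.png",o)
E
```

```text
(no output)
```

View pics/crop1.png

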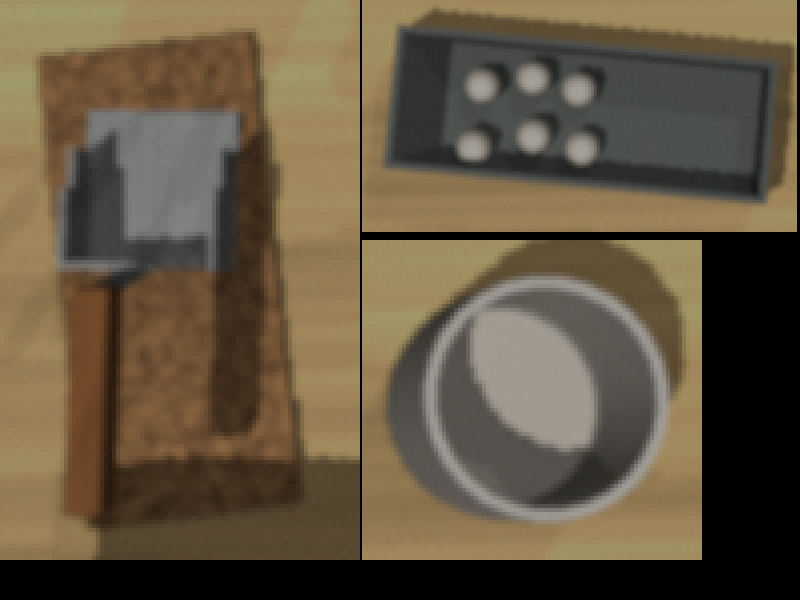

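The crop gives clear mat, tray rim, jar rim, scoop lip and handle edges. Next: fit the poses from those points.

```bash
cat > h.py <<'E'
import numpy as np
from rig import r
def ray(px,z,cam="top"):
    c=r.camera_info(cam);K,E=np.array(c["K"]),np.array(c["extrinsics"])
    d=E[:3,:3]@np.linalg.solve(K,[px[0],px[1],1]);o=E[:3,3]
    return o+d*(z-o[2])/d[2]
def fit(loc,w):
    loc,w=np.array(loc,float)[:,:2],np.array(w)[:,:2]
    a,b=loc-loc.mean(0),w-w.mean(0)
    th=np.arctan2((a[:,0]*b[:,1]-a[:,1]*b[:,0]).sum(),(a*b).sum())
    R=np.array([[np.cos(th),-np.sin(th)],[np.sin(th),np.cos(th)]])
    t=w.mean(0)-R@loc.mean(0)
    return t.round(1),round(th,4),np.linalg.norm(loc@R.T+t-w,axis=1).round(1)
E
python3 - <<'E'
from h import *
A=lambda x,y:(105+x/4-.5,210+y/4-.5)
B=lambda x,y:(255+(x-362)/2.9-.5,215+y/2.9-.5)
C=lambda x,y:(425+(x-362)/4-.5,210+(y-240)/4-.5)
print("mat",fit([(120,55),(120,-55),(-120,-55)],[ray(A(*p),5) for p in[(38,57),(256,32),(302,500)]]))
print("scoop",fit([(40,38),(40,-38),(-40,38),(-40,-38),(-152,9),(-152,-9)],[ray(A(*p),z) for p,z in[((88,110),2),((241,110),2),((58,268),36),((220,270),36),((66,515),96),((100,519),96)]]))
print("tray",fit([(130,-49),(-130,-49),(-130,49),(130,49)],[ray(B(*p),42) for p in[(398,26),(779,62),(766,202),(386,166)]]))
print("jar",ray(C(547,398),90),ray(C(424,398),90),ray(C(670,398),90))
for p in[(481,85),(533,78),(578,90),(473,147),(533,136),(581,149)]:print(ray(B(*p),17).round(1))
E
```

```text
mat (array([516.8, 330.2]), np.float64(0.0969), array([0.6, 1.1, 1.4]))
scoop (array([561.3, 334.6]), np.float64(-0.0321), array([1.5, 1.2, 0.7, 2.4, 0.9, 2.4]))
tray (array([557. , -40.8]), np.float64(1.4522), array([1.4, 1.4, 1.7, 2. ]))
jar [ 557.24075004 -302.67859323   90.        ] [ 558.66017778 -244.85452271   90.        ] [ 555.81939105 -360.58133799   90.        ]
[579.8  28.2  17. ]
[583.8  -8.   17. ]
[574.7 -39.   17. ]
[537.   34.7  17. ]
[543.6  -7.   17. ]
[533.7 -40.   17. ]
```

```bash
cat > plan.py <<'E'
# pose = (ref xyz, yaw, nose-up); ref is a scoop-frame point: lip or tcp
import json,sys,numpy as np
from scipy.spatial.transform import Rotation as Ro
PT={"lip":np.array([40,0,0.]),"tcp":np.array([-90,0,83.]),"rear":np.array([-40,0,0.]),"org":np.zeros(3)}
FL=Ro.from_euler("x",np.pi)
rot=lambda y,u:Ro.from_euler("ZY",[y,-u])
def load():
    return json.load(open("cmd.json"))
def tool(ref,xyz,y,u):
    R=rot(y,u);return np.array(xyz)+R.apply(PT["tcp"]-PT[ref]),R*FL
def now(ref):
    c=load();R=rot(c["yaw"],c["up"]);return np.array(c["tcp"])+R.apply(PT[ref]-PT["tcp"]),c["yaw"],c["up"]
def plan(segs,grip,save=True):
    c=load();p,R=np.array(c["tcp"]),rot(c["yaw"],c["up"])*FL
    y,u=c["yaw"],c["up"];rows=[]
    for ref,xyz,y1,u1,n in segs:
        a=p+(R*FL.inv()).apply(PT[ref]-PT["tcp"]);xyz=a if xyz is None else np.array(xyz,float)
        for k in range(1,n+1):
            s=k/n;tp,tR=tool(ref,a+(xyz-a)*s,y+(y1-y)*s,u+(u1-u)*s)
            d=(R.inv().apply(tp-p)/10).round(2);w=(R.inv()*tR).as_rotvec().round(3)
            if np.linalg.norm(d)>4.1 or np.linalg.norm(w)>.124: print("FAST",d,w)
            p=p+R.apply(d*10);R=R*Ro.from_rotvec(w)
            rows.append(" ".join("%g"%v for v in [*d,*w])+" %g"%grip)
        y,u=y1,u1
    while len(rows)%10: rows.append("0 0 0 0 0 0 %g"%grip)
    for i in range(0,len(rows),10): print("; ".join(rows[i:i+10]).replace("-0 ","0 "));print()
    if save: json.dump(dict(tcp=p.tolist(),yaw=y,up=u),open("cmd.json","w"))
E
echo '{"tcp":[141.145,608.856,248.281],"yaw":2.9137,"up":0}'>cmd.json
python3 - <<'E'
from plan import *
plan([("tcp",(471.3,337.5,165),-0.032,0,26),("tcp",(471.3,337.5,89),-0.032,0,4)],-1)
E
```

```text
-1.47 -0.73 0.32 0 0 0.113 -1; -1.55 -0.56 0.32 0 0 0.114 -1; -1.6 -0.38 0.32 0 0 0.113 -1; -1.63 -0.2 0.32 0 0 0.113 -1; -1.64 -0.01 0.32 0 0 0.113 -1; -1.64 0.18 0.32 0 0 0.114 -1; -1.6 0.36 0.32 0 0 0.113 -1; -1.56 0.53 0.32 0 0 0.113 -1; -1.48 0.71 0.32 0 0 0.114 -1; -1.39 0.87 0.32 0 0 0.113 -1

-1.29 1.03 0.32 0 0 0.113 -1; -1.16 1.16 0.32 0 0 0.114 -1; -1.02 1.29 0.32 0 0 0.113 -1; -0.87 1.39 0.32 0 0 0.113 -1; -0.71 1.49 0.32 0 0 0.113 -1; -0.53 1.55 0.32 0 0 0.114 -1; -0.36 1.6 0.33 0 0 0.113 -1; -0.17 1.64 0.32 0 0 0.113 -1; 0.01 1.64 0.32 0 0 0.114 -1; 0.2 1.63 0.32 0 0 0.113 -1

0.39 1.6 0.32 0 0 0.113 -1; 0.56 1.55 0.32 0 0 0.114 -1; 0.73 1.47 0.32 0 0 0.113 -1; 0.89 1.38 0.32 0 0 0.113 -1; 1.05 1.27 0.32 0 0 0.113 -1; 1.18 1.14 0.32 0 0 0.114 -1; 0 0 1.9 0 0 0 -1; 0 0 1.9 0 0 0 -1; 0 0 1.9 0 0 0 -1; 0 0 1.9 0 0 0 -1
```

>>> apply_moves(series="-1.47 -0.73 0.32 0 0 0.113 -1; -1.55 -0.56 0.32 0 0 0.114 -1; -1.6 -0.38 0.32 0 0 0.113 -1; -1.63 -0.2 0.32 0 0 0.113 -1; -1.64 -0.01 0.32 0 0 0.113 -1; -1.64 0.18 0.32 0 0 0.114 -1; -1.6 0.36 0.32 0 0 0.113 -1; -1.56 0.53 0.32 0 0 0.113 -1; -1.48 0.71 0.32 0 0 0.114 -1; -1.39 0.87 0.32 0 0 0.113 -1")

```text
clock: 0.93
eef_pos: [268.5, 503.7, 215.8]
tcp_rot: [-3.141, 0.001, 1.775]
contact_force: [-0.4, -0.3, -0.7]
opening: 1.001
```

>>> apply_moves(series="-1.29 1.03 0.32 0 0 0.113 -1; -1.16 1.16 0.32 0 0 0.114 -1; -1.02 1.29 0.32 0 0 0.113 -1; -0.87 1.39 0.32 0 0 0.113 -1; -0.71 1.49 0.32 0 0 0.113 -1; -0.53 1.55 0.32 0 0 0.114 -1; -0.36 1.6 0.33 0 0 0.113 -1; -0.17 1.64 0.32 0 0 0.113 -1; 0.01 1.64 0.32 0 0 0.114 -1; 0.2 1.63 0.32 0 0 0.113 -1")

```text
clock: 1.77
eef_pos: [395.5, 399.4, 183.7]
tcp_rot: [3.141, 0.001, 0.642]
contact_force: [0.2, -0.4, -0.6]
opening: 0.999
```

>>> apply_moves(series="0.39 1.6 0.32 0 0 0.113 -1; 0.56 1.55 0.32 0 0 0.114 -1; 0.73 1.47 0.32 0 0 0.113 -1; 0.89 1.38 0.32 0 0 0.113 -1; 1.05 1.27 0.32 0 0 0.113 -1; 1.18 1.14 0.32 0 0 0.114 -1; 0 0 0 0 0 0 -1; 0 0 0 0 0 0 -1; 0 0 0 0 0 0 -1; 0 0 0 0 0 0 -1")

```text
clock: 2.6
eef_pos: [470.8, 338.0, 165.0]
tcp_rot: [-3.142, 0.0, -0.03]
contact_force: [-0.4, -1.2, 0.3]
opening: 1.002
```

>>> apply_moves(series="0 0 1.9 0 0 0 -1; 0 0 1.9 0 0 0 -1; 0 0 1.9 0 0 0 -1; 0 0 1.9 0 0 0 -1; 0 0 0 0 0 0 -1; 0 0 0 0 0 0 0.3; 0 0 0 0 0 0 0.3; 0 0 0 0 0 0 0.3; 0 0 0 0 0 0 0.3; 0 0 0 0 0 0 0.3", squeeze=30)

```text
clock: 3.43
eef_pos: [471.8, 337.9, 90.0]
tcp_rot: [-3.141, -0.001, -0.032]
contact_force: [0.0, 0.2, -0.7]
opening: 0.351
```

```bash
python3 - <<'E'
from rig import r
import cv2,numpy as np
im=r.grab_frame("scene");t=r.grab_frame("top")
o=np.zeros((480,800,3),np.uint8)
o[:480,:440]=cv2.resize(im[190:340,425:562],(440,480),interpolation=3); o[:480,442:798]=cv2.resize(t[205:353,95:205],(356,480),interpolation=3)
cv2.imwrite("pics/grasp.png",o)
E
```

```text
(no output)
```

View pics/grasp.png

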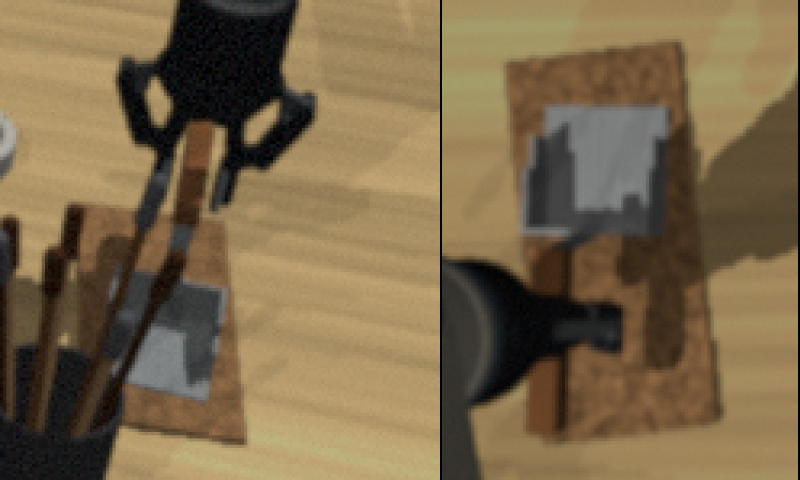

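The fingers straddle the handle (around (200,180) in the left panel) and the scoop is undisturbed. Now close firmly.

>>> apply_moves(series="0 0 0 0 0 0 0.5; 0 0 0 0 0 0 0.6; 0 0 0 0 0 0 0.7; 0 0 0 0 0 0 1; 0 0 0 0 0 0 1; 0 0 0 0 0 0 1; 0 0 0 0 0 0 1; 0 0 0 0 0 0 1; 0 0 0 0 0 0 1; 0 0 0 0 0 0 1", squeeze=110)

```text
clock: 4.37
eef_pos: [471.4, 337.6, 89.4]
tcp_rot: [-3.141, -0.0, -0.032]
contact_force: [-1.3, 0.9, 4.8]
opening: 0.192
```

```bash
python3 - <<'E'
from plan import *
import json
json.dump(dict(tcp=[471.3,337.5,89],yaw=-0.032,up=0),open("cmd.json","w"))
t=np.array([557,-40.8,0]);ax=np.array([np.cos(1.4522),np.sin(1.4522),0])
L=lambda x,z:t+ax*x+[0,0,z]
print("lip now",now("lip"))
plan([("tcp",(471.3,337.5,200),-0.032,0,6),("tcp",L(-30-130,0)[:2].tolist()+[215],1.4522,0,20),("lip",L(-26,70),1.4522,-.2,14)],1)
E
```

```text
lip now (array([601.23344568, 333.34070994,   6.        ]), -0.032, 0)
0 0 -1.85 0 0 0 1; 0 0 -1.85 0 0 0 1; 0 0 -1.85 0 0 0 1; 0 0 -1.85 0 0 0 1; 0 0 -1.85 0 0 0 1; 0 0 -1.85 0 0 0 1; 0.42 2.67 -0.07 0 0 -0.074 1; 0.22 2.7 -0.08 0 0 -0.074 1; 0.02 2.71 -0.07 0 0 -0.075 1; -0.18 2.7 -0.08 0 0 -0.074 1

-0.38 2.68 -0.07 0 0 -0.074 1; -0.58 2.64 -0.08 0 0 -0.074 1; -0.77 2.6 -0.07 0 0 -0.074 1; -0.96 2.53 -0.08 0 0 -0.075 1; -1.15 2.45 -0.07 0 0 -0.074 1; -1.33 2.35 -0.08 0 0 -0.074 1; -1.5 2.26 -0.07 0 0 -0.074 1; -1.66 2.14 -0.08 0 0 -0.075 1; -1.81 2 -0.07 0 0 -0.074 1; -1.96 1.87 -0.08 0 0 -0.074 1

-2.09 1.72 -0.07 0 0 -0.074 1; -2.22 1.56 -0.08 0 0 -0.074 1; -2.32 1.39 -0.07 0 0 -0.075 1; -2.42 1.21 -0.08 0 0 -0.074 1; -2.5 1.03 -0.07 0 0 -0.074 1; -2.57 0.84 -0.08 0 0 -0.074 1; 0.15 0 0.26 0 -0.014 0 1; 0.15 0 0.26 0 -0.015 0 1; 0.16 0 0.25 0 -0.014 0 1; 0.17 0 0.26 0 -0.014 0 1

0.17 0 0.25 0 -0.014 0 1; 0.18 0 0.26 0 -0.015 0 1; 0.19 0 0.25 0 -0.014 0 1; 0.19 0 0.26 0 -0.014 0 1; 0.2 0 0.25 0 -0.015 0 1; 0.21 0 0.25 0 -0.014 0 1; 0.21 0 0.25 0 -0.014 0 1; 0.21 0 0.25 0 -0.014 0 1; 0.23 0 0.24 0 -0.015 0 1; 0.23 0 0.25 0 -0.014 0 1
```

>>> apply_moves(series="0 0 -1.85 0 0 0 1; 0 0 -1.85 0 0 0 1; 0 0 -1.85 0 0 0 1; 0 0 -1.85 0 0 0 1; 0 0 -1.85 0 0 0 1; 0 0 -1.85 0 0 0 1; 0.42 2.67 -0.07 0 0 -0.074 1; 0.22 2.7 -0.08 0 0 -0.074 1; 0.02 2.71 -0.07 0 0 -0.075 1; -0.18 2.7 -0.08 0 0 -0.074 1")

```text
clock: 5.2
eef_pos: [484.2, 228.8, 202.7]
tcp_rot: [3.141, 0.001, 0.269]
contact_force: [0.7, -1.1, -2.0]
opening: 0.192
```

>>> apply_moves(series="-0.38 2.68 -0.07 0 0 -0.074 1; -0.58 2.64 -0.08 0 0 -0.074 1; -0.77 2.6 -0.07 0 0 -0.074 1; -0.96 2.53 -0.08 0 0 -0.075 1; -1.15 2.45 -0.07 0 0 -0.074 1; -1.33 2.35 -0.08 0 0 -0.074 1; -1.5 2.26 -0.07 0 0 -0.074 1; -1.66 2.14 -0.08 0 0 -0.075 1; -1.81 2 -0.07 0 0 -0.074 1; -1.96 1.87 -0.08 0 0 -0.074 1")

```text
clock: 6.03
eef_pos: [517.5, -39.9, 210.2]
tcp_rot: [-3.141, 0.001, 1.01]
contact_force: [-0.2, 0.3, -3.2]
opening: 0.194
```

>>> apply_moves(series="-2.09 1.72 -0.07 0 0 -0.074 1; -2.22 1.56 -0.08 0 0 -0.074 1; -2.32 1.39 -0.07 0 0 -0.075 1; -2.42 1.21 -0.08 0 0 -0.074 1; -2.5 1.03 -0.07 0 0 -0.074 1; -2.57 0.84 -0.08 0 0 -0.074 1; 0.15 0 0.26 0 -0.014 0 1; 0.15 0 0.26 0 -0.015 0 1; 0.16 0 0.25 0 -0.014 0 1; 0.17 0 0.26 0 -0.014 0 1")

```text
clock: 6.87
eef_pos: [538.2, -192.5, 203.9]
tcp_rot: [-3.141, 0.058, 1.452]
contact_force: [0.4, 1.0, -1.9]
opening: 0.19
```

>>> apply_moves(series="0.17 0 0.25 0 -0.014 0 1; 0.18 0 0.26 0 -0.015 0 1; 0.19 0 0.25 0 -0.014 0 1; 0.19 0 0.26 0 -0.014 0 1; 0.2 0 0.25 0 -0.015 0 1; 0.21 0 0.25 0 -0.014 0 1; 0.21 0 0.25 0 -0.014 0 1; 0.21 0 0.25 0 -0.014 0 1; 0.23 0 0.24 0 -0.015 0 1; 0.23 0 0.25 0 -0.014 0 1")

```text
clock: 7.7
eef_pos: [540.8, -176.6, 176.9]
tcp_rot: [3.141, 0.201, 1.452]
contact_force: [0.7, -0.0, -2.7]
opening: 0.187
```

```bash
sed -i 's/\[-90,0,83.\]/[-90,0,84.]/' plan.py; python3 - <<'E'
from rig import r
from plan import *
import cv2
print(now("tcp"),now("lip"),r.sense()["qpos"].round(3))
t=r.grab_frame("top");im=r.grab_frame("scene")
o=np.zeros((600,800,3),np.uint8)
o[:380,:800]=cv2.resize(t[200:295,250:450],(800,380),interpolation=3)
o[382:600,:420]=cv2.resize(im[170:300,180:430],(420,218),interpolation=3)
cv2.imwrite("pics/tray1.png",o)
E
```

```text
(array([ 540.79004653, -176.72412086,  177.14804151]), 1.4522, -0.2) (array([553.89032309, -66.78142366,  68.99543597]), 1.4522, -0.2) [-0.204  0.341  1.846 -0.247  0.952  0.059]
```

View pics/tray1.png

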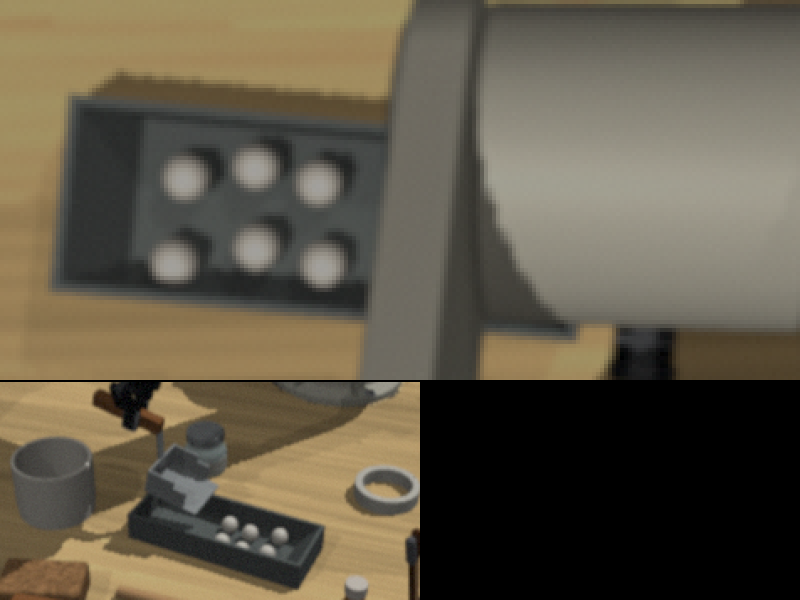

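The top view is blocked by the forearm, while the scene view shows the scoop lip above the empty end of the tray. I'll enlarge that to check the sideways alignment.

```bash
python3 - <<'E'
from rig import r
import cv2
im=r.grab_frame("scene")
cv2.imwrite("pics/al.png",cv2.resize(im[200:300,245:378],None,fx=6,fy=6,interpolation=3))
E
```

```text
(no output)
```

View pics/al.png

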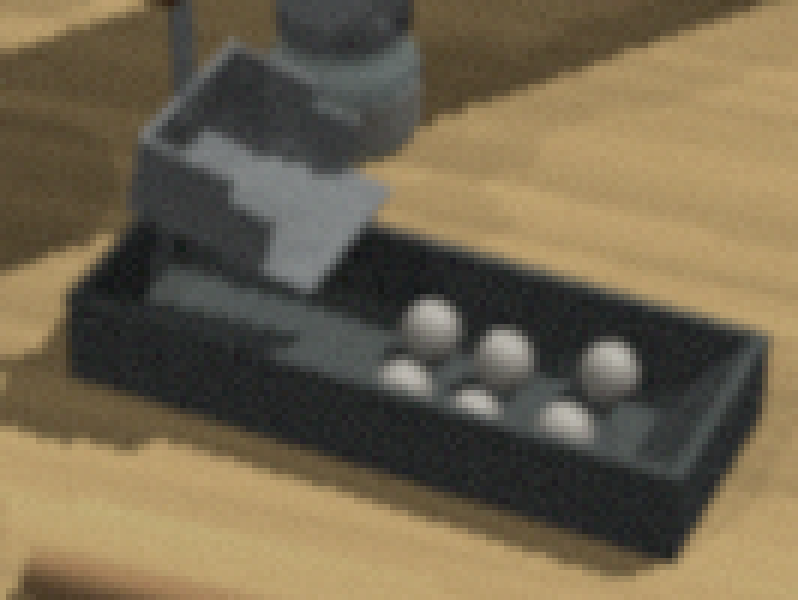

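```bash
cat >> h.py <<'E'
def proj(P,cam="scene"):
    c=r.camera_info(cam);K,E=np.array(c["K"]),np.array(c["extrinsics"])
    q=E[:3,:3].T@(np.array(P,float)-E[:3,3]);q=K@q;return q[:2]/q[2]
E
python3 - <<'E'
from h import *
from plan import *
C=lambda p:((np.array(proj(p))+.5-[245,200])*6).round(0)
o,y,u=now("org");R=rot(y,u)
print("lip near/far",C(o+R.apply([40,-38,2])),C(o+R.apply([40,38,2])),"back near/far top",C(o+R.apply([-40,-38,36])),C(o+R.apply([-40,38,36])))
t=np.array([557,-40.8,0]);T=rot(1.4522,0)
for q in[(-130,-49,42),(130,-49,42),(130,49,42),(130,-49,0),(-130,-49,0)]:print(q,C(t+T.apply(q)))
P=lambda x,y,z:ray((245+x/6-.5,200+y/6-.5),z,"scene").round(1)
print("tray",fit([(-130,-49),(130,-49),(130,49)],[P(70,290,42),P(683,478,42),P(768,338,42)]))
print("lip corners",P(318,293,69),P(389,185,69), "model",o+R.apply([40,-38,2]),o+R.apply([40,38,2]))
E
```

```text
lip near/far [312. 292.] [397. 189.] back near/far top [141. 139.] [235.  41.]
(-130, -49, 42) [ 62. 297.]
(130, -49, 42) [679. 483.]
(130, 49, 42) [770. 335.]
(130, -49, 0) [672. 568.]
(-130, -49, 0) [ 68. 380.]
tray (array([554.3, -40. ]), np.float64(1.4377), array([0.8, 2.3, 2.9]))
lip corners [588.9 -69.5  69. ] [512.2 -66.7  69. ] model [591.67041201 -70.88297944  70.95556912] [516.20425922 -61.89077261  70.95556912]
```

```bash
python3 - <<'E'
from plan import *
t=np.array([556.3,-40.8,0]);ax=np.array([np.cos(1.45),np.sin(1.45),0])
L=lambda x,z:t+ax*x+[0,0,z]
plan([("lip",L(-26,6),1.45,-.2,10),("lip",L(-2,5.5),1.45,-.12,8),("lip",L(14,5.3),1.45,-.02,6),("lip",L(60,5.3),1.45,-.02,16)],1)
print(now("lip"))
E
```

```text
0.13 -0.01 0.62 0 0 0 1; 0.12 -0.01 0.61 0 0 0 1; 0.13 -0.01 0.62 0 0 0.001 1; 0.12 -0.01 0.62 0 0 0 1; 0.13 -0.01 0.62 0 0 0 1; 0.13 -0.01 0.61 0 0 0 1; 0.12 -0.01 0.62 0 0 0.001 1; 0.13 -0.01 0.62 0 0 0 1; 0.12 -0.01 0.62 0 0 0 1; 0.13 -0.01 0.61 0 0 0 1

0.21 0 0.08 0 0.01 0 1; 0.21 0 0.08 0 0.01 0 1; 0.22 0 0.08 0 0.01 0 1; 0.21 0 0.09 0 0.01 0 1; 0.21 0 0.09 0 0.01 0 1; 0.22 0 0.09 0 0.01 0 1; 0.21 0 0.09 0 0.01 0 1; 0.22 0 0.1 0 0.01 0 1; 0.13 0 0.19 0 0.017 0 1; 0.12 0 0.19 0 0.016 0 1

0.13 0 0.2 0 0.017 0 1; 0.13 0 0.2 0 0.017 0 1; 0.13 0 0.21 0 0.016 0 1; 0.12 0 0.21 0 0.017 0 1; 0.29 0 -0.01 0 0 0 1; 0.29 0 0 0 0 0 1; 0.28 0 -0.01 0 0 0 1; 0.29 0 0 0 0 0 1; 0.29 0 -0.01 0 0 0 1; 0.29 0 0 0 0 0 1

0.28 0 -0.01 0 0 0 1; 0.29 0 0 0 0 0 1; 0.29 0 -0.01 0 0 0 1; 0.29 0 -0.01 0 0 0 1; 0.29 0 0 0 0 0 1; 0.28 0 -0.01 0 0 0 1; 0.29 0 0 0 0 0 1; 0.29 0 -0.01 0 0 0 1; 0.29 0 0 0 0 0 1; 0.28 0 -0.01 0 0 0 1

(array([563.5130091 ,  18.72804328,   5.30638153]), 1.45, -0.02)
```

>>> apply_moves(series="0.13 -0.01 0.62 0 0 0 1; 0.12 -0.01 0.61 0 0 0 1; 0.13 -0.01 0.62 0 0 0.001 1; 0.12 -0.01 0.62 0 0 0 1; 0.13 -0.01 0.62 0 0 0 1; 0.13 -0.01 0.61 0 0 0 1; 0.12 -0.01 0.62 0 0 0.001 1; 0.13 -0.01 0.62 0 0 0 1; 0.12 -0.01 0.62 0 0 0 1; 0.13 -0.01 0.61 0 0 0 1")

```text
clock: 8.68
eef_pos: [539.7, -176.5, 113.5]
tcp_rot: [3.141, 0.2, 1.45]
contact_force: [-0.8, -2.3, 0.7]
opening: 0.188
```

>>> apply_moves(series="0.21 0 0.08 0 0.01 0 1; 0.21 0 0.08 0 0.01 0 1; 0.22 0 0.08 0 0.01 0 1; 0.21 0 0.09 0 0.01 0 1; 0.21 0 0.09 0 0.01 0 1; 0.22 0 0.09 0 0.01 0 1; 0.21 0 0.09 0 0.01 0 1; 0.22 0 0.1 0 0.01 0 1; 0.13 0 0.19 0 0.017 0 1; 0.12 0 0.19 0 0.016 0 1")

```text
clock: 9.52
eef_pos: [542.1, -158.7, 100.3]
tcp_rot: [3.141, 0.085, 1.45]
contact_force: [-0.0, -0.4, -0.6]
opening: 0.193
```

>>> apply_moves(series="0.13 0 0.2 0 0.017 0 1; 0.13 0 0.2 0 0.017 0 1; 0.13 0 0.21 0 0.016 0 1; 0.12 0 0.21 0 0.017 0 1; 0.29 0 -0.01 0 0 0 1; 0.29 0 0 0 0 0 1; 0.28 0 -0.01 0 0 0 1; 0.29 0 0 0 0 0 1; 0.29 0 -0.01 0 0 0 1; 0.29 0 0 0 0 0 1")

```text
clock: 10.35
eef_pos: [544.7, -136.6, 91.9]
tcp_rot: [3.141, 0.02, 1.45]
contact_force: [0.3, -2.1, -0.1]
opening: 0.191
```

>>> apply_moves(series="0.28 0 -0.01 0 0 0 1; 0.29 0 0 0 0 0 1; 0.29 0 -0.01 0 0 0 1; 0.29 0 -0.01 0 0 0 1; 0.29 0 0 0 0 0 1; 0.28 0 -0.01 0 0 0 1; 0.29 0 0 0 0 0 1; 0.29 0 -0.01 0 0 0 1; 0.29 0 0 0 0 0 1; 0.28 0 -0.01 0 0 0 1")

```text
clock: 11.18
eef_pos: [548.1, -108.4, 91.9]
tcp_rot: [3.141, 0.02, 1.45]
contact_force: [-0.3, -2.1, 1.0]
opening: 0.191
```

```bash
python3 - <<'E'
from rig import r
import cv2,numpy as np
im=r.grab_frame("scene");t=r.grab_frame("top")
o=np.zeros((600,800,3),np.uint8)
o[:330,:440]=cv2.resize(im[200:300,245:378],(440,330),interpolation=3)
o[:330,442:798]=cv2.resize(t[210:290,250:336],(356,330),interpolation=3)
cv2.imwrite("pics/push1.png",o[:330])
E
```

```text
(no output)
```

View pics/push1.png

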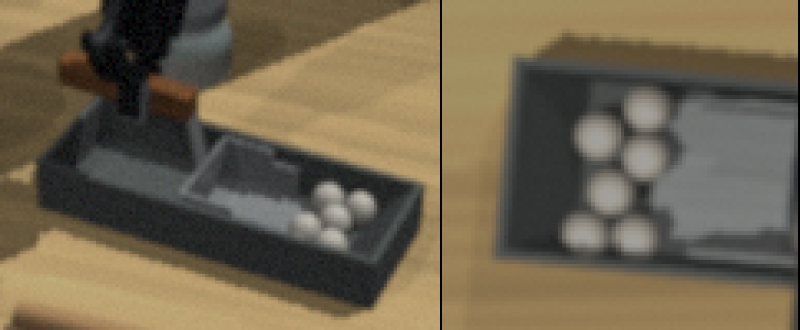

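All six balls are in front of the lip (top panel, lip at x≈672): three against the slope and three behind them. Pushing on under them.

```bash
python3 - <<'E'
from plan import *
t=np.array([556.3,-40.8,0]);ax=np.array([np.cos(1.45),np.sin(1.45),0])
L=lambda x,z:t+ax*x+[0,0,z]
plan([("lip",L(92,5.3),1.45,-.02,17)],1)
E
```

```text
0.19 0 0 0 0 0 1; 0.19 0 -0.01 0 0 0 1; 0.19 0 0 0 0 0 1; 0.18 0 0 0 0 0 1; 0.19 0 -0.01 0 0 0 1; 0.19 0 0 0 0 0 1; 0.19 0 -0.01 0 0 0 1; 0.19 0 0 0 0 0 1; 0.19 0 0 0 0 0 1; 0.18 0 -0.01 0 0 0 1

0.19 0 0 0 0 0 1; 0.19 0 0 0 0 0 1; 0.19 0 -0.01 0 0 0 1; 0.19 0 0 0 0 0 1; 0.19 0 -0.01 0 0 0 1; 0.18 0 0 0 0 0 1; 0.19 0 0 0 0 0 1; 0 0 0 0 0 0 1; 0 0 0 0 0 0 1; 0 0 0 0 0 0 1
```

>>> apply_moves(series="0.19 0 0 0 0 0 1; 0.19 0 -0.01 0 0 0 1; 0.19 0 0 0 0 0 1; 0.18 0 0 0 0 0 1; 0.19 0 -0.01 0 0 0 1; 0.19 0 0 0 0 0 1; 0.19 0 -0.01 0 0 0 1; 0.19 0 0 0 0 0 1; 0.19 0 0 0 0 0 1; 0.18 0 -0.01 0 0 0 1")

```text
clock: 12.12
eef_pos: [550.3, -89.7, 91.9]
tcp_rot: [3.141, 0.02, 1.45]
contact_force: [-0.6, -2.8, 1.7]
opening: 0.191
```

>>> apply_moves(series="0.19 0 0 0 0 0 1; 0.19 0 0 0 0 0 1; 0.19 0 -0.01 0 0 0 1; 0.19 0 0 0 0 0 1; 0.19 0 -0.01 0 0 0 1; 0.18 0 0 0 0 0 1; 0.19 0 0 0 0 0 1; 0 0 0 0 0 0 1; 0 0 0 0 0 0 1; 0 0 0 0 0 0 1")

```text
clock: 12.95
eef_pos: [551.9, -76.5, 91.7]
tcp_rot: [3.141, 0.019, 1.45]
contact_force: [1.4, -0.6, 0.3]
opening: 0.191
```

```bash
python3 - <<'E'
from rig import r
import cv2,numpy as np
im=r.grab_frame("scene");t=r.grab_frame("top")
o=np.zeros((330,800,3),np.uint8)
o[:330,:440]=cv2.resize(im[200:300,245:378],(440,330),interpolation=3)
o[:330,442:798]=cv2.resize(t[210:290,250:336],(356,330),interpolation=3)
cv2.imwrite("pics/push2.png",o)
E
```

```text
(no output)
```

View pics/push2.png

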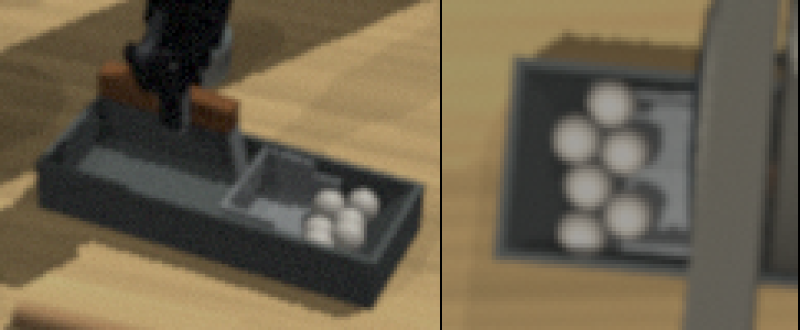

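The pushing force stayed tiny, and four or more balls now sit over the lip against the slope. I'll tilt nose-up with the lip following the slope.

```bash
python3 - <<'E'
from plan import *
t=np.array([556.3,-40.8,0]);ax=np.array([np.cos(1.45),np.sin(1.45),0])
L=lambda x,z:t+ax*x+[0,0,z]
plan([("lip",L(94,6.5),1.45,0,2),("lip",L(112,31.5),1.45,.31,16),("lip",L(112,38),1.45,.38,2)],1)
E
```

```text
0.02 0 0.07 0 0.01 0 1; 0.01 0 0.06 0 0.01 0 1; -0.05 0 0.1 0 0.019 0 1; -0.04 0 0.1 0 0.02 0 1; -0.04 0 0.1 0 0.019 0 1; -0.04 0 0.1 0 0.02 0 1; -0.04 0 0.11 0 0.019 0 1; -0.03 0 0.11 0 0.019 0 1; -0.03 0 0.11 0 0.02 0 1; -0.03 0 0.11 0 0.019 0 1

-0.02 0 0.12 0 0.019 0 1; -0.03 0 0.12 0 0.02 0 1; -0.02 0 0.12 0 0.019 0 1; -0.01 0 0.13 0 0.019 0 1; -0.02 0 0.13 0 0.02 0 1; -0.01 0 0.13 0 0.019 0 1; -0.01 0 0.13 0 0.02 0 1; -0.01 0 0.14 0 0.019 0 1; -0.19 0 0.15 0 0.035 0 1; -0.17 0 0.15 0 0.035 0 1
```

>>> apply_moves(series="0.02 0 0.07 0 0.01 0 1; 0.01 0 0.06 0 0.01 0 1; -0.05 0 0.1 0 0.019 0 1; -0.04 0 0.1 0 0.02 0 1; -0.04 0 0.1 0 0.019 0 1; -0.04 0 0.1 0 0.02 0 1; -0.04 0 0.11 0 0.019 0 1; -0.03 0 0.11 0 0.019 0 1; -0.03 0 0.11 0 0.02 0 1; -0.03 0 0.11 0 0.019 0 1")

```text
clock: 13.88
eef_pos: [550.7, -78.8, 81.2]
tcp_rot: [-3.14, -0.157, 1.45]
contact_force: [-0.0, -0.8, -3.7]
opening: 0.19
```

>>> apply_moves(series="-0.02 0 0.12 0 0.019 0 1; -0.03 0 0.12 0 0.02 0 1; -0.02 0 0.12 0 0.019 0 1; -0.01 0 0.13 0 0.019 0 1; -0.02 0 0.13 0 0.02 0 1; -0.01 0 0.13 0 0.019 0 1; -0.01 0 0.13 0 0.02 0 1; -0.01 0 0.14 0 0.019 0 1; -0.19 0 0.15 0 0.035 0 1; -0.17 0 0.15 0 0.035 0 1")

```text
clock: 14.72
eef_pos: [551.0, -80.1, 67.3]
tcp_rot: [3.142, -0.382, 1.451]
contact_force: [0.7, -0.1, -4.1]
opening: 0.195
```

```bash
python3 - <<'E'
from rig import r
import cv2,numpy as np
im=r.grab_frame("scene");t=r.grab_frame("top")
o=np.zeros((330,800,3),np.uint8)
o[:330,:440]=cv2.resize(im[200:300,245:378],(440,330),interpolation=3)
o[:330,442:798]=cv2.resize(t[210:290,250:336],(356,330),interpolation=3)
cv2.imwrite("pics/lift1.png",o)
E
```

```text
(no output)
```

View pics/lift1.png

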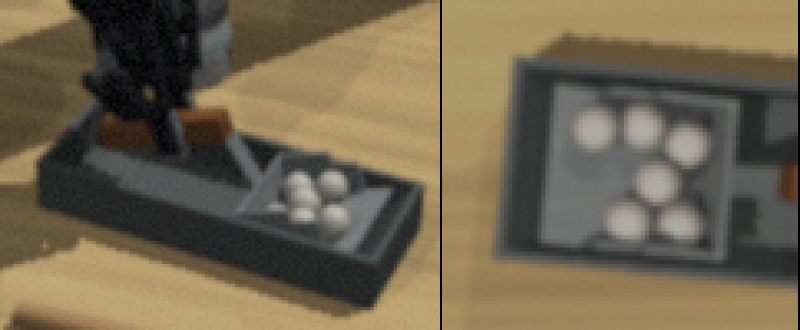

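All six balls are in the bucket (right panel), and the force agrees: −4 N is scoop plus about six balls. Next I'll lift with more nose-up, then carry smoothly to the jar.

```bash
sed -i 's|s=k/n;tp|s=k/n;s=s*s*(3-2*s);tp|' plan.py; python3 - <<'E'
from plan import *
d=np.array([np.cos(-.45),np.sin(-.45),0]);J=np.array([557,-303,0])
l,_,_=now("lip");ax=np.array([np.cos(1.45),np.sin(1.45),0])
pre=tool("lip",J+4*d+[0,0,150],-.45,.4)[0]; print(pre)
plan([("lip",l-ax*8+[0,0,15],1.45,.48,6),("lip",l-ax*8+[0,0,135],1.45,.48,14),("tcp",pre,-.45,.4,40)],1)
print(now("lip"),now("tcp"))
E
```

```text
[ 423.32946509 -238.42977099  176.744739  ]
-0.08 0 -0.03 0 0.007 0 1; -0.18 0 -0.07 0 0.019 0 1; -0.23 0 -0.09 0 0.024 0 1; -0.23 0 -0.1 0 0.024 0 1; -0.16 0 -0.07 0 0.019 0 1; -0.07 0 -0.03 0 0.007 0 1; 0.08 0 -0.16 0 0 0 1; 0.23 0 -0.43 0 0 0 1; 0.34 0 -0.67 0 0 0 1; 0.45 0 -0.85 0 0 0 1

0.52 0 -0.99 0 0 0 1; 0.56 0 -1.09 0 0 0 1; 0.59 0 -1.13 0 0 0 1; 0.59 0 -1.13 0 0 0 1; 0.57 0 -1.09 0 0 0 1; 0.52 0 -0.99 0 0 0 1; 0.44 0 -0.85 0 0 0 1; 0.35 0 -0.67 0 0 0 1; 0.22 0 -0.44 0 0 0 1; 0.09 0 -0.15 0 0 0 1

-0.03 -0.02 -0.01 -0.002 0 0.003 1; -0.08 -0.06 -0.04 -0.004 -0.001 0.009 1; -0.13 -0.09 -0.06 -0.008 0 0.015 1; -0.18 -0.12 -0.08 -0.011 -0.001 0.02 1; -0.23 -0.15 -0.1 -0.013 -0.001 0.025 1; -0.28 -0.17 -0.12 -0.015 -0.002 0.03 1; -0.32 -0.18 -0.14 -0.018 -0.002 0.035 1; -0.38 -0.19 -0.16 -0.02 -0.001 0.039 1; -0.41 -0.19 -0.19 -0.021 -0.002 0.042 1; -0.46 -0.17 -0.19 -0.023 -0.003 0.046 1

-0.5 -0.17 -0.22 -0.025 -0.002 0.049 1; -0.53 -0.14 -0.23 -0.026 -0.002 0.053 1; -0.57 -0.11 -0.25 -0.028 -0.003 0.054 1; -0.6 -0.08 -0.25 -0.028 -0.003 0.058 1; -0.62 -0.03 -0.27 -0.029 -0.0
[... 414 characters left out ...]
44 -0.18 -0.027 -0.002 0.06 1; -0.44 0.46 -0.16 -0.026 -0.003 0.058 1; -0.4 0.47 -0.14 -0.025 -0.003 0.056 1; -0.35 0.47 -0.12 -0.024 -0.002 0.053 1; -0.31 0.46 -0.1 -0.022 -0.003 0.051 1

-0.27 0.45 -0.09 -0.02 -0.002 0.047 1; -0.23 0.43 -0.07 -0.019 -0.002 0.044 1; -0.19 0.4 -0.05 -0.018 -0.001 0.04 1; -0.15 0.36 -0.04 -0.015 -0.002 0.035 1; -0.13 0.32 -0.04 -0.013 -0.002 0.031 1; -0.09 0.28 -0.02 -0.011 -0.001 0.027 1; -0.07 0.22 -0.02 -0.009 -0.001 0.021 1; -0.05 0.17 -0.01 -0.007 0 0.015 1; -0.03 0.1 0 -0.004 -0.001 0.009 1; -0.01 0.03 0 -0.001 0 0.004 1

(array([ 560.63342034, -304.73047174,  149.97252893]), -0.45, 0.4) (array([ 423.36109703, -238.42038059,  176.71726793]), -0.45, 0.4)
```

>>> apply_moves(series="-0.08 0 -0.03 0 0.007 0 1; -0.18 0 -0.07 0 0.019 0 1; -0.23 0 -0.09 0 0.024 0 1; -0.23 0 -0.1 0 0.024 0 1; -0.16 0 -0.07 0 0.019 0 1; -0.07 0 -0.03 0 0.007 0 1; 0.08 0 -0.16 0 0 0 1; 0.23 0 -0.43 0 0 0 1; 0.34 0 -0.67 0 0 0 1; 0.45 0 -0.85 0 0 0 1")

```text
clock: 15.65
eef_pos: [550.0, -90.2, 91.9]
tcp_rot: [-3.141, -0.48, 1.45]
contact_force: [0.3, -0.2, -3.5]
opening: 0.19
```

>>> apply_moves(series="0.52 0 -0.99 0 0 0 1; 0.56 0 -1.09 0 0 0 1; 0.59 0 -1.13 0 0 0 1; 0.59 0 -1.13 0 0 0 1; 0.57 0 -1.09 0 0 0 1; 0.52 0 -0.99 0 0 0 1; 0.44 0 -0.85 0 0 0 1; 0.35 0 -0.67 0 0 0 1; 0.22 0 -0.44 0 0 0 1; 0.09 0 -0.15 0 0 0 1")

```text
clock: 16.48
eef_pos: [550.4, -90.6, 188.3]
tcp_rot: [3.14, -0.48, 1.45]
contact_force: [0.4, 0.3, -3.1]
opening: 0.185
```

>>> apply_moves(series="-0.03 -0.02 -0.01 -0.002 0 0.003 1; -0.08 -0.06 -0.04 -0.004 -0.001 0.009 1; -0.13 -0.09 -0.06 -0.008 0 0.015 1; -0.18 -0.12 -0.08 -0.011 -0.001 0.02 1; -0.23 -0.15 -0.1 -0.013 -0.001 0.025 1; -0.28 -0.17 -0.12 -0.015 -0.002 0.03 1; -0.32 -0.18 -0.14 -0.018 -0.002 0.035 1; -0.38 -0.19 -0.16 -0.02 -0.001 0.039 1; -0.41 -0.19 -0.19 -0.021 -0.002 0.042 1; -0.46 -0.17 -0.19 -0.023 -0.003 0.046 1")

```text
clock: 17.32
eef_pos: [529.9, -114.0, 185.7]
tcp_rot: [-3.141, -0.467, 1.148]
contact_force: [0.4, 0.4, -4.3]
opening: 0.19
```

>>> apply_moves(series="-0.5 -0.17 -0.22 -0.025 -0.002 0.049 1; -0.53 -0.14 -0.23 -0.026 -0.002 0.053 1; -0.57 -0.11 -0.25 -0.028 -0.003 0.054 1; -0.6 -0.08 -0.25 -0.028 -0.003 0.058 1; -0.62 -0.03 -0.27 -0.029 -0.002 0.059 1; -0.64 0.01 -0.27 -0.029 -0.003 0.06 1; -0.65 0.05 -0.27 -0.031 -0.003 0.063 1; -0.66 0.11 -0.27 -0.03 -0.003 0.063 1; -0.66 0.16 -0.27 -0.03 -0.003 0.064 1; -0.65 0.21 -0.27 -0.031 -0.003 0.064 1")

```text
clock: 18.15
eef_pos: [485.7, -164.7, 182.0]
tcp_rot: [-3.141, -0.441, 0.494]
contact_force: [-0.0, -0.1, -3.7]
opening: 0.193
```

>>> apply_moves(series="-0.63 0.26 -0.25 -0.03 -0.003 0.065 1; -0.62 0.3 -0.24 -0.03 -0.003 0.064 1; -0.58 0.35 -0.23 -0.029 -0.003 0.064 1; -0.56 0.39 -0.22 -0.029 -0.003 0.062 1; -0.52 0.41 -0.19 -0.028 -0.003 0.062 1; -0.48 0.44 -0.18 -0.027 -0.002 0.06 1; -0.44 0.46 -0.16 -0.026 -0.003 0.058 1; -0.4 0.47 -0.14 -0.025 -0.003 0.056 1; -0.35 0.47 -0.12 -0.024 -0.002 0.053 1; -0.31 0.46 -0.1 -0.022 -0.003 0.051 1")

```text
clock: 18.98
eef_pos: [441.8, -215.0, 178.2]
tcp_rot: [-3.14, -0.412, -0.16]
contact_force: [0.2, 0.5, -4.1]
opening: 0.191
```

>>> apply_moves(series="-0.27 0.45 -0.09 -0.02 -0.002 0.047 1; -0.23 0.43 -0.07 -0.019 -0.002 0.044 1; -0.19 0.4 -0.05 -0.018 -0.001 0.04 1; -0.15 0.36 -0.04 -0.015 -0.002 0.035 1; -0.13 0.32 -0.04 -0.013 -0.002 0.031 1; -0.09 0.28 -0.02 -0.011 -0.001 0.027 1; -0.07 0.22 -0.02 -0.009 -0.001 0.021 1; -0.05 0.17 -0.01 -0.007 0 0.015 1; -0.03 0.1 0 -0.004 -0.001 0.009 1; -0.01 0.03 0 -0.001 0 0.004 1")

```text
clock: 19.82
eef_pos: [422.4, -238.1, 176.4]
tcp_rot: [-3.14, -0.399, -0.453]
contact_force: [-0.6, 0.6, -4.0]
opening: 0.189
```

```bash
python3 - <<'E'
from rig import r
import cv2,numpy as np
print(r.sense()["qpos"].round(2))
im=r.grab_frame("scene");t=r.grab_frame("top")
o=np.zeros((400,800,3),np.uint8)
o[:400,:400]=cv2.resize(im[150:270,150:270],(400,400),interpolation=3)
o[:400,402:798]=cv2.resize(t[190:320,400:530],(396,400),interpolation=3)
cv2.imwrite("pics/jar1.png",o)
E
```

```text
[-0.54  0.07  2.26  0.09  0.41  1.41]
```

View pics/jar1.png

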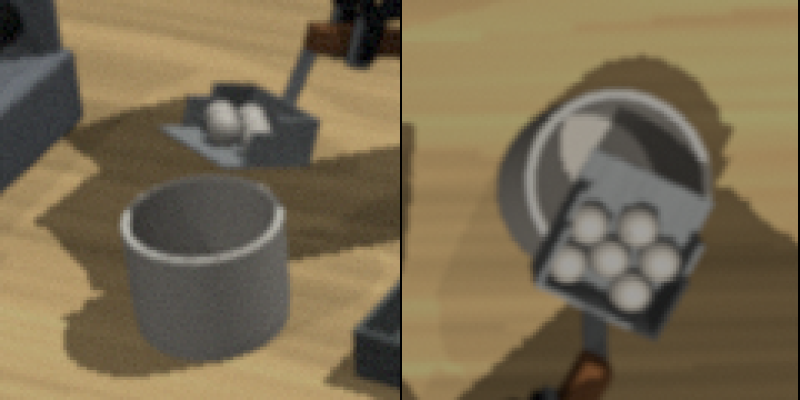

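All six balls are nested at the back of the bucket, and the lip (midpoint about (653,177) in the right panel) is over the jar mouth. I'll check the lip position against the jar centre.

```bash
python3 - <<'E'
from h import *
from plan import *
q=lambda x,y:(400+(x-402)/396*130-.5,190+y/400*130-.5)
print(ray(q(595,150),151),ray(q(712,205),151),now("lip")[0])
print("jar",ray(q(619,182),90))
d=np.array([np.cos(-.45),np.sin(-.45),0]);J=np.array([557,-303,0])
sc=lambda o:J+o*d
def S(o,z,u,n):return("lip",J+o*d+[0,0,z],-.45,u,n)
plan([S(6,103,.06,10),S(6,84,-.25,6),S(8,66,-.6,6),S(6,62,-.85,8)],1)
print(now("tcp"))
E
```

```text
[ 573.61311051 -270.88145816  151.        ] [ 540.53056307 -337.05263032  151.        ] [ 560.63342034 -304.73047174  149.97252893]
jar [ 557.89825525 -302.68570607   90.        ]
0.03 0 0 0 -0.01 0 1; 0.1 0 0 0 -0.025 0 1; 0.17 0 0.01 0 -0.038 0 1; 0.22 0 0.03 0 -0.047 0 1; 0.27 0 0.03 0 -0.05 0 1; 0.31 0 0.04 0 -0.05 0 1; 0.32 0 0.04 0 -0.047 0 1; 0.28 0 0.04 0 -0.038 0 1; 0.2 0 0.02 0 -0.025 0 1; 0.08 0 0.01 0 -0.01 0 1

0.19 0 -0.16 0 -0.023 0 1; 0.49 0 -0.38 0 -0.057 0 1; 0.67 0 -0.49 0 -0.075 0 1; 0.7 0 -0.49 0 -0.075 0 1; 0.57 0 -0.38 0 -0.057 0 1; 0.22 0 -0.16 0 -0.023 0 1; 0.27 0 -0.21 0 -0.026 0 1; 0.7 0 -0.51 0 -0.065 0 1; 0.94 0 -0.68 0 -0.084 0 1; 0.98 0 -0.69 0 -0.084 0 1

0.77 0 -0.55 0 -0.065 0 1; 0.3 0 -0.23 0 -0.026 0 1; 0.09 0 -0.12 0 -0.011 0 1; 0.25 0 -0.31 0 -0.028 0 1; 0.36 0 -0.45 0 -0.04 0 1; 0.42 0 -0.5 0 -0.046 0 1; 0.42 0 -0.51 0 -0.046 0 1; 0.37 0 -0.45 0 -0.04 0 1; 0.26 0 -0.31 0 -0.028 0 1; 0.1 0 -0.13 0 -0.011 0 1

(array([ 542.00602357, -295.73241337,  215.13085376]), -0.45, -0.85)
```

>>> apply_moves(series="0.03 0 0 0 -0.01 0 1; 0.1 0 0 0 -0.025 0 1; 0.17 0 0.01 0 -0.038 0 1; 0.22 0 0.03 0 -0.047 0 1; 0.27 0 0.03 0 -0.05 0 1; 0.31 0 0.04 0 -0.05 0 1; 0.32 0 0.04 0 -0.047 0 1; 0.28 0 0.04 0 -0.038 0 1; 0.2 0 0.02 0 -0.025 0 1; 0.08 0 0.01 0 -0.01 0 1")

```text
clock: 20.75
eef_pos: [442.1, -247.4, 179.1]
tcp_rot: [-3.141, -0.06, -0.451]
contact_force: [0.2, -0.4, -4.4]
opening: 0.188
```

>>> apply_moves(series="0.19 0 -0.16 0 -0.023 0 1; 0.49 0 -0.38 0 -0.057 0 1; 0.67 0 -0.49 0 -0.075 0 1; 0.7 0 -0.49 0 -0.075 0 1; 0.57 0 -0.38 0 -0.057 0 1; 0.22 0 -0.16 0 -0.023 0 1; 0.27 0 -0.21 0 -0.026 0 1; 0.7 0 -0.51 0 -0.065 0 1; 0.94 0 -0.68 0 -0.084 0 1; 0.98 0 -0.69 0 -0.084 0 1")

```text
clock: 21.58
eef_pos: [499.1, -275.0, 208.5]
tcp_rot: [-3.141, 0.509, -0.45]
contact_force: [0.3, -0.4, -2.1]
opening: 0.192
```

>>> apply_moves(series="0.77 0 -0.55 0 -0.065 0 1; 0.3 0 -0.23 0 -0.026 0 1; 0.09 0 -0.12 0 -0.011 0 1; 0.25 0 -0.31 0 -0.028 0 1; 0.36 0 -0.45 0 -0.04 0 1; 0.42 0 -0.5 0 -0.046 0 1; 0.42 0 -0.51 0 -0.046 0 1; 0.37 0 -0.45 0 -0.04 0 1; 0.26 0 -0.31 0 -0.028 0 1; 0.1 0 -0.13 0 -0.011 0 1")

```text
clock: 22.42
eef_pos: [542.2, -295.9, 214.3]
tcp_rot: [-3.141, 0.85, -0.45]
contact_force: [0.7, 0.5, -3.3]
opening: 0.192
```

```bash
python3 - <<'E'
from plan import *
l,_,_=now("lip")
tgt=lambda z:tool("org",(566.5,335,z),.097,0)[0]
plan([("lip",l+[0,0,75],-.45,-.85,8),("tcp",(440,-240,250),-.45,0,12)],1)
print("---")
plan([("tcp",tgt(110),.097,0,32),("tcp",tgt(30),.097,0,8)],1)
print(tgt(5),now("tcp"))
E
```

```text
-0.24 0 -0.21 0 0 0 1; -0.64 0 -0.56 0 0 0 1; -0.9 0 -0.8 0 0 0 1; -1.04 0 -0.9 0 0 0 1; -1.03 0 -0.91 0 0 0 1; -0.9 0 -0.8 0 0 0 1; -0.64 0 -0.56 0 0 0 1; -0.24 0 -0.21 0 0 0 1; -0.09 -0.01 0.22 0 0.017 0 1; -0.27 -0.03 0.62 0 0.046 0 1

-0.44 -0.05 0.91 0 0.07 0 1; -0.63 -0.06 1.09 0 0.087 0 1; -0.82 -0.07 1.18 0 0.1 0 1; -0.99 -0.07 1.16 0 0.105 0 1; -1.1 -0.07 1.04 0 0.105 0 1; -1.14 -0.07 0.88 0 0.1 0 1; -1.08 -0.06 0.66 0 0.087 0 1; -0.9 -0.05 0.45 0 0.07 0 1; -0.62 -0.03 0.26 0 0.046 0 1; -0.23 -0.01 0.08 0 0.017 0 1

---
-0.06 -0.15 0.02 0 0 -0.002 1; -0.18 -0.44 0.04 0 0 -0.004 1; -0.28 -0.71 0.08 0 0 -0.008 1; -0.38 -0.97 0.1 0 0 -0.01 1; -0.45 -1.2 0.13 0 0 -0.012 1; -0.52 -1.42 0.15 0 0 -0.014 1; -0.56 -1.63 0.17 0 0 -0.017 1; -0.6 -1.81 0.19 0 0 -0.018 1; -0.61 -1.98 0.2 0 0 -0.02 1; -0.62 -2.14 0.22 0 0 -0.022 1

-0.59 -2.26 0.23 0 0 -0.022 1; -0.58 -2.39 0.24 0 0 -0.024 1; -0.53 -2.47 0.25 0 0 -0.024 1; -0.48 -2.55 0.26 0 0 -0.025 1; -0.43 -2.6 0.26 0 0 -0.026 1; -0.36 -2.63 0.26 0 0 -0.026 1; -0.3 -2.64 0.26 0 0 -0.025 1; -0.22 -2.63 0.26 0 0 -0.026 1; -0.16 -2.59 0.26 0 0 -0.025 1; -0.09 -2.53 0.25 0 0 -0.024 1

-0.02 -2.45 0.24 0 0 -0.024 1; 0.03 -2.34 0.23 0 0 -0.022 1; 0.08 -2.22 0.22 0 0 -0.022 1; 0.12 -2.07 0.21 0 0 -0.02 1; 0.14 -1.91 0.19 0 0 -0.018 1; 0.17 -1.71 0.17 0 0 -0.017 1; 0.17 -1.5 0.15 0 0 -0.014 1; 0.16 -1.28 0.12 0 0 -0.012 1; 0.14 -1.02 0.1 0 0 -0.01 1; 0.11 -0.76 0.08 0 0 -0.008 1

0.08 -0.47 0.05 0 0 -0.004 1; 0.02 -0.16 0.01 0 0 -0.002 1; 0 0 0.34 0 0 0 1; 0 0 0.91 0 0 0 1; 0 0 1.28 0 0 0 1; 0 0 1.47 0 0 0 1; 0 0 1.47 0 0 0 1; 0 0 1.28 0 0 0 1; 0 0 0.91 0 0 0 1; 0 0 0.34 0 0 0 1

[476.92307312 326.28368366  89.        ] (array([476.89247851, 326.28005556, 114.0341435 ]), 0.097, 0)
```

>>> apply_moves(series="-0.24 0 -0.21 0 0 0 1; -0.64 0 -0.56 0 0 0 1; -0.9 0 -0.8 0 0 0 1; -1.04 0 -0.9 0 0 0 1; -1.03 0 -0.91 0 0 0 1; -0.9 0 -0.8 0 0 0 1; -0.64 0 -0.56 0 0 0 1; -0.24 0 -0.21 0 0 0 1; -0.09 -0.01 0.22 0 0.017 0 1; -0.27 -0.03 0.62 0 0.046 0 1")

```text
clock: 23.25
eef_pos: [534.4, -291.7, 285.5]
tcp_rot: [-3.141, 0.787, -0.45]
contact_force: [-0.5, 0.1, -2.6]
opening: 0.191
```

>>> apply_moves(series="-0.44 -0.05 0.91 0 0.07 0 1; -0.63 -0.06 1.09 0 0.087 0 1; -0.82 -0.07 1.18 0 0.1 0 1; -0.99 -0.07 1.16 0 0.105 0 1; -1.1 -0.07 1.04 0 0.105 0 1; -1.14 -0.07 0.88 0 0.1 0 1; -1.08 -0.06 0.66 0 0.087 0 1; -0.9 -0.05 0.45 0 0.07 0 1; -0.62 -0.03 0.26 0 0.046 0 1; -0.23 -0.01 0.08 0 0.017 0 1")

```text
clock: 24.08
eef_pos: [437.1, -238.5, 249.4]
tcp_rot: [-3.141, -0.001, -0.451]
contact_force: [-0.7, 0.8, -1.2]
opening: 0.193
```

```bash
python3 - <<'E'
from rig import r
import cv2,numpy as np
im=r.grab_frame("scene");t=r.grab_frame("top")
o=np.zeros((400,800,3),np.uint8)
o[:400,:400]=cv2.resize(im[150:270,150:270],(400,400),interpolation=3)
o[:400,402:798]=cv2.resize(t[190:320,400:530],(396,400),interpolation=3)
cv2.imwrite("pics/jar2.png",o)
E
```

```text
(no output)
```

View pics/jar2.png

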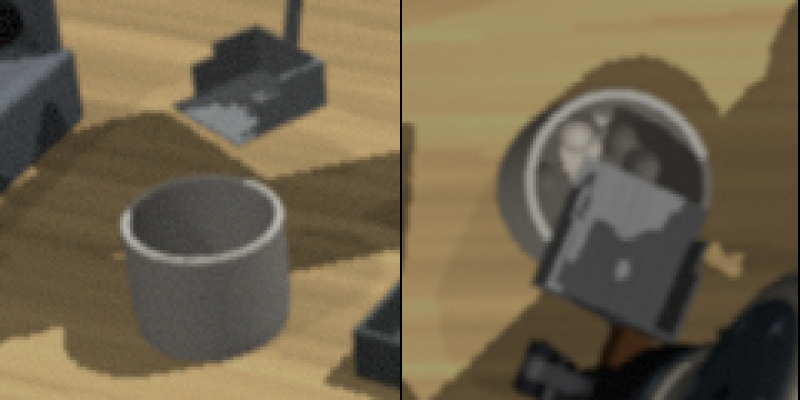

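The bucket is empty and the balls lie on the jar floor (right panel, around (580,135) to (640,165)); the jar hasn't moved. Back to the mat.

>>> apply_moves(series="-0.06 -0.15 0.02 0 0 -0.002 1; -0.18 -0.44 0.04 0 0 -0.004 1; -0.28 -0.71 0.08 0 0 -0.008 1; -0.38 -0.97 0.1 0 0 -0.01 1; -0.45 -1.2 0.13 0 0 -0.012 1; -0.52 -1.42 0.15 0 0 -0.014 1; -0.56 -1.63 0.17 0 0 -0.017 1; -0.6 -1.81 0.19 0 0 -0.018 1; -0.61 -1.98 0.2 0 0 -0.02 1; -0.62 -2.14 0.22 0 0 -0.022 1")

```text
clock: 25.02
eef_pos: [448.4, -106.8, 236.8]
tcp_rot: [-3.141, 0.0, -0.322]
contact_force: [1.1, -1.0, -2.3]
opening: 0.193
```

>>> apply_moves(series="-0.59 -2.26 0.23 0 0 -0.022 1; -0.58 -2.39 0.24 0 0 -0.024 1; -0.53 -2.47 0.25 0 0 -0.024 1; -0.48 -2.55 0.26 0 0 -0.025 1; -0.43 -2.6 0.26 0 0 -0.026 1; -0.36 -2.63 0.26 0 0 -0.026 1; -0.3 -2.64 0.26 0 0 -0.025 1; -0.22 -2.63 0.26 0 0 -0.026 1; -0.16 -2.59 0.26 0 0 -0.025 1; -0.09 -2.53 0.25 0 0 -0.024 1")

```text
clock: 25.85
eef_pos: [464.5, 149.6, 211.4]
tcp_rot: [-3.141, 0.0, -0.074]
contact_force: [1.1, -0.5, -2.0]
opening: 0.189
```

>>> apply_moves(series="-0.02 -2.45 0.24 0 0 -0.024 1; 0.03 -2.34 0.23 0 0 -0.022 1; 0.08 -2.22 0.22 0 0 -0.022 1; 0.12 -2.07 0.21 0 0 -0.02 1; 0.14 -1.91 0.19 0 0 -0.018 1; 0.17 -1.71 0.17 0 0 -0.017 1; 0.17 -1.5 0.15 0 0 -0.014 1; 0.16 -1.28 0.12 0 0 -0.012 1; 0.14 -1.02 0.1 0 0 -0.01 1; 0.11 -0.76 0.08 0 0 -0.008 1")

```text
clock: 26.68
eef_pos: [476.4, 321.1, 194.5]
tcp_rot: [-3.142, -0.0, 0.092]
contact_force: [-0.5, -0.3, -2.4]
opening: 0.185
```

>>> apply_moves(series="0.08 -0.47 0.05 0 0 -0.004 1; 0.02 -0.16 0.01 0 0 -0.002 1; 0 0 0.34 0 0 0 1; 0 0 0.91 0 0 0 1; 0 0 1.28 0 0 0 1; 0 0 1.47 0 0 0 1; 0 0 1.47 0 0 0 1; 0 0 1.28 0 0 0 1; 0 0 0.91 0 0 0 1; 0 0 0.34 0 0 0 1")

```text
clock: 27.52
eef_pos: [476.3, 325.2, 112.2]
tcp_rot: [3.14, 0.002, 0.096]
contact_force: [-0.3, 0.1, -2.6]
opening: 0.191
```

```bash
python3 - <<'E'
from rig import r
import cv2,numpy as np
s=r.sense();print(s["eef_pos"],s["tcp_rot"],s["qpos"].round(2))
t=r.grab_frame("top")
o=np.zeros((480,800,3),np.uint8)
o[:480,:380]=cv2.resize(t[215:350,100:207],(380,480),interpolation=3)
o[:320,390:790]=cv2.resize(t[210:290,420:520],(400,320),interpolation=3)
cv2.imwrite("pics/mat1.png",o)
E
```

```text
[476.32727253 325.18026789 112.17484729] [3.14034455e+00 1.87253781e-03 9.57081539e-02] [ 0.6   0.44  1.85 -0.    0.85  2.07]
```

View pics/mat1.png

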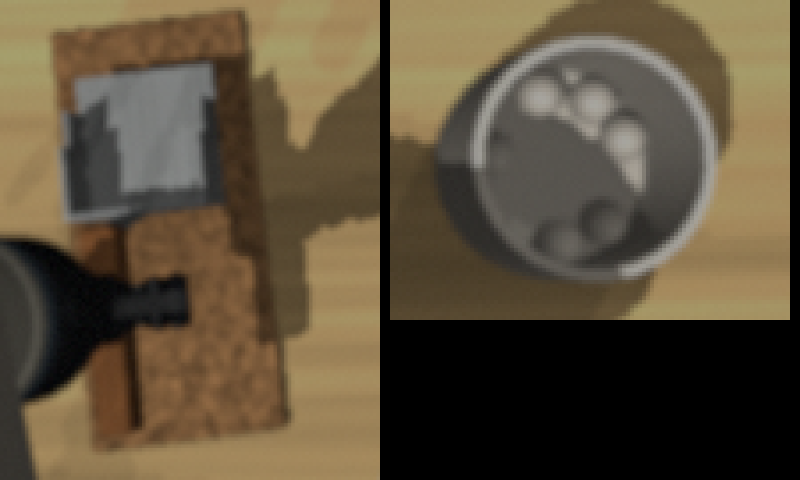

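Five balls are plainly visible in the jar, with a possible sixth in shadow at (495,150). The scoop lines up with the mat, so I'll lower it the last 23 mm.

>>> apply_moves(series="0.03 -0.05 0.4 0 0 0 1; 0.03 -0.05 0.4 0 0 0 1; 0 0 0.4 0 0 0 1; 0 0 0.4 0 0 0 1; 0 0 0.25 0 0 0 1; 0 0 0.15 0 0 0 1; 0 0 0.1 0 0 0 1; 0 0 0.1 0 0 0 1; 0 0 0.05 0 0 0 1; 0 0 0 0 0 0 1")

```text
clock: 28.4
eef_pos: [477.7, 327.4, 91.6]
tcp_rot: [-3.141, -0.001, 0.096]
contact_force: [-0.3, 0.3, -2.7]
opening: 0.187
```

>>> apply_moves(series="0 0 0.08 0 0 0 1; 0 0 0.08 0 0 0 1; 0 0 0.05 0 0 0 1; 0 0 0.03 0 0 0 1; 0 0 0 0 0 0 1; 0 0 0 0 0 0 1; 0 0 0 0 0 0 1; 0 0 0 0 0 0 1; 0 0 0 0 0 0 1; 0 0 0 0 0 0 1")

```text
clock: 29.23
eef_pos: [477.7, 327.4, 89.5]
tcp_rot: [-3.141, -0.001, 0.096]
contact_force: [-3.3, -0.9, 5.9]
opening: 0.189
```

The scoop is resting on the mat (+6 N). Open and withdraw.

>>> apply_moves(series="0 0 0 0 0 0 0.6; 0 0 0 0 0 0 0.4; 0 0 0 0 0 0 0.2; 0 0 0 0 0 0 0; 0 0 0 0 0 0 -0.3; 0 0 0 0 0 0 -0.6; 0 0 0 0 0 0 -1; 0 0 0 0 0 0 -1; 0 0 0 0 0 0 -1; 0 0 0 0 0 0 -1", squeeze=30)

```text
clock: 30.07
eef_pos: [477.6, 327.4, 89.2]
tcp_rot: [-3.142, -0.0, 0.096]
contact_force: [-0.1, 0.2, -0.3]
opening: 0.997
```

>>> apply_moves(series="0 0 0 0 0 0 -1; 0 0 -0.5 0 0 0 -1; 0 0 -1 0 0 0 -1; 0 0 -1.5 0 0 0 -1; 0 0 -2 0 0 0 -1; 0 0 -2 0 0 0 -1; 0 0 -2 0 0 0 -1; 0 0 -2 0 0 0 -1; 0 0 -2 0 0 0 -1; 0 0 -2 0 0 0 -1")

```text
clock: 30.9
eef_pos: [477.5, 327.3, 241.3]
tcp_rot: [-3.141, -0.001, 0.096]
contact_force: [0.1, -0.3, 0.6]
opening: 1.003
```

>>> apply_moves(series="-2 0 -1 0 0 0 -1; -2.5 0 0 0 0 0 -1; -2.5 0 0 0 0 0 -1; -2.5 0 0 0 0 0 -1; -2 0 0 0 0 0 -1; 0 0 0 0 0 0 -1; 0 0 0 0 0 0 -1; 0 0 0 0 0 0 -1; 0 0 0 0 0 0 -1; 0 0 0 0 0 0 -1")

```text
clock: 31.73
eef_pos: [363.9, 316.4, 249.3]
tcp_rot: [-3.141, -0.001, 0.096]
contact_force: [-0.5, 0.2, 0.7]
opening: 1.001
```

```bash
python3 - <<'E'
from rig import r
import cv2,numpy as np
t=r.grab_frame("top");im=r.grab_frame("scene")
o=np.zeros((600,800,3),np.uint8)
o[:600,:330]=cv2.resize(t[215:350,105:179],(330,600),interpolation=3)
o[:300,335:795]=cv2.resize(t[210:295,258:388],(460,300),interpolation=3)
o[305:600,335:665]=cv2.resize(t[210:290,425:515],(330,295),interpolation=3)
cv2.imwrite("pics/end.png",o);cv2.imwrite("pics/endfull.png",t)
E
```

```text
(no output)
```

View pics/end.png

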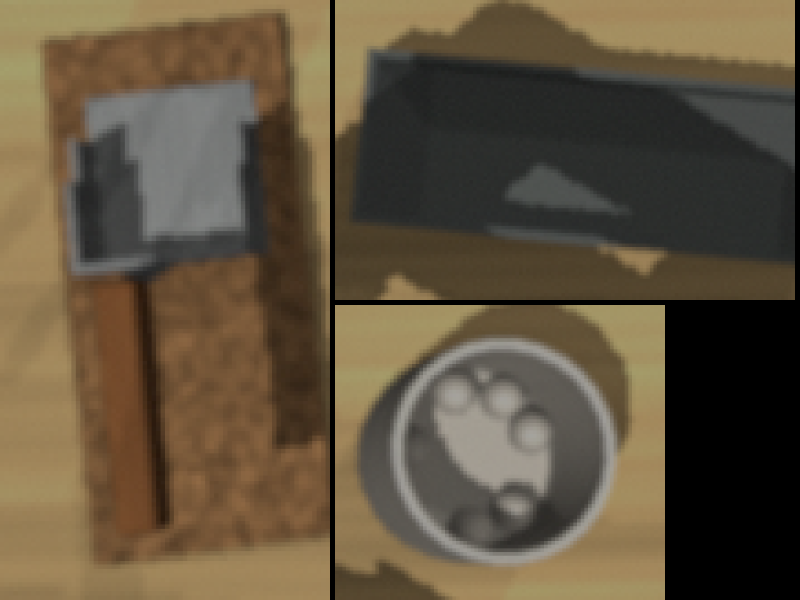

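The scoop lies upright on the mat, the tray is empty, and the jar shows five balls. I'll check numerically where the scoop lies, and brighten the picture to find the sixth ball.

```bash
python3 - <<'E'
from h import *
import cv2
q=lambda x,y:(105+x/330*74-.5,215+y/600*135-.5)
print("scoop",fit([(40,38),(40,-38),(-40,38),(-40,-38)],[ray(q(*p),z) for p,z in[((87,98),2),((255,82),2),((72,275),36),((252,255),36)]]))
print("want (566.5,335) yaw .097; mat fit",fit([(120,55),(120,-55),(-120,55)],[ray(q(*p),5) for p in[(43,40),(285,13),(97,562)]]))
t=cv2.imread("pics/endfull.png");a=t[205:295,425:515].astype(float)
a=np.clip(255*(a/255)**.4,0,255).astype(np.uint8)
im=cv2.imread("pics/endfull.png")
o=np.zeros((480,800,3),np.uint8)
o[:300,:300]=cv2.resize(a,(300,300),interpolation=3)
b=np.clip(255*(t/255.)**.6,0,255).astype(np.uint8)
o[:375,300:800]=cv2.resize(b[:,:],(500,375),interpolation=cv2.INTER_AREA)
cv2.imwrite("pics/end2.png",o)
E
```

```text
scoop (array([566.7, 335.7]), np.float64(0.0865), array([1.1, 0.2, 1.4, 1.9]))
want (566.5,335) yaw .097; mat fit (array([517.4, 329.2]), np.float64(0.1008), array([0.6, 1.5, 1.7]))
```

View pics/end2.png

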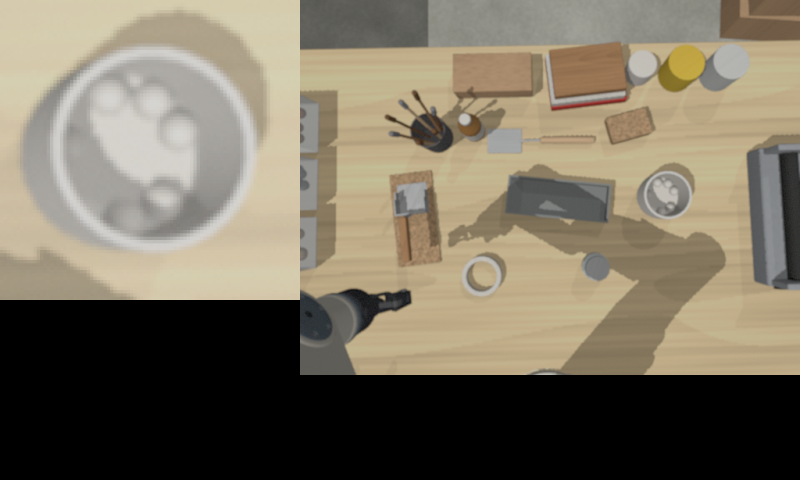

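```bash
python3 -c "
from rig import r
print(r.sign_off())"
```

```text
the job is handed in; nothing more can be done
None
```

I scooped all six balls out of the tray in one pass, tipped them into the mill jar with the lip held inside its mouth, and laid the scoop back on its mat. The job was handed in at about 32 s. I went two or three views past the 10-picture budget.

**Balls:** Five are clearly visible on the jar floor. The sixth is only a dim shape against the near jar wall. The tray and bucket are empty, and I saw no ball on the table.

**Scoop:** It lies upright about 1 mm and 0.01 rad from its spot, and the gripper is open and clear of it.

**Jar and forces:** The jar looks unmoved. The force readings I saw peaked at about 7 N, while setting the scoop down.

**Disagreements:** The two cameras differed by about 3 mm and 0.015 rad on the tray pose. During the retreat from the jar, the arm's measured position was about 3 mm off the commanded one; it was within about 1 mm of the target when I set the scoop down.

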